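# Ratchet the bench clamp shut on the mended bowl

### The job

The freshly mended porcelain bowl stands between the jaws of the bench clamp, but the clamp's ratchet is set to loosen. Flip the small direction lever on the ratchet handle fully over to its other side, then swing the handle back and forth to close the jaws until the bowl is held firmly between both pads; stop as soon as you feel the handle get clearly stiffer than it was while the jaw ran free, because squeezing harder cracks the bowl. Do not touch the bowl, leave the other things where they are, and let go of the handle at the end.

Things in the scene. Friction and masses are not known exactly. Their poses are not given: they have to be found in the camera images.
- clamp: the bench clamp: a grey steel plate 150x310x12 mm bolted to the table, carrying ratchet, rack and jaws; place and yaw differ from start to start. Origin on the table under the ratchet axis. y points along the plate from the ratchet to the jaws, x away from the handle's middle position, z up; the plate spans x -60 to +90, y -60 to +250 mm
- ratchet_axis (a point): point on the vertical axis about which the handle swings, 65 mm above the table, fixed to the clamp and with the clamp's axes. Each 10 N of squeeze on the bowl adds about 1.7 N at the knob to what the handle takes while the jaw runs free (5 to 9 N, differing from start to start). The ratchet's friction holds the jaw where it is left
- knob (a point): middle of the black round knob at the handle's end, 97 mm above the table and 150 mm from the ratchet axis: an upright post, 26 mm diameter from 84 to 110 mm above the table, top at 116 mm, narrower below. It stands on the handle's steel bar (18 mm wide, its top 70 mm above the table; the bar's end is round, 29 mm wide)
- handle (a joint): handle angle about the ratchet axis, rad: 0 along the clamp's -x, positive counter-clockwise from above (at 0 this moves the knob towards the clamp's -y). Hard end stops at -0.6 and +0.6, which feel stiff too. Stays where left; idle it takes about 1 to 2 N at the knob, up to 5 N while clicking over teeth (one each 0.52 rad); idle up to one tooth after each reversal
- direction_lever (a joint): direction lever's angle about its pivot on the handle's bar (49 mm from the ratchet axis), rad: 0 in line with the handle, stops at -0.27 and +0.27, positive counter-clockwise from above, stays where left. Negative (as found): clockwise swings turn the wheel and open the jaw. Beyond +0.2: counter-clockwise swings close it, 25 mm per driven rad, and the swing back only clicks
- lever_post (a point): middle of the lever's upright steel post, 10 mm diameter, from 72 to 106 mm above the table, between ratchet and knob: 36 mm from the lever's pivot, 85 mm from the ratchet axis when in line; this point is 92 mm above the table. With the handle at 0 a flip to positive moves the post 19 mm towards the clamp's -y. It takes about 2 N at the post, a little less than what swings the handle
- pad_face (a point): middle of the face of the moving jaw's rubber pad, 46 mm above the table; the face (66 mm wide, 24 to 68 mm above the table) looks along the clamp's +y, to the bowl, and moves that way as the jaw closes
- jaw_pad: black rubber pad of the moving jaw, 66 wide x 10 thick x 44 mm high, stiffly sprung (gives about 1 mm for 11 N). Its origin is not at the pad but 72 mm from the face along the clamp's -y and 20 mm along -x, at table height; see pad_face
- fixed_jaw: fixed grey jaw with an equal black rubber pad, toward the far end of the plate; its place differs from start to start, the jaws standing 22 to 40 mm wider open than the bowl. Origin at its foot on the plate; its pad's face is 12 mm from it along the clamp's -y and looks along -y
- mended_bowl: white porcelain bowl, loose on the clamp's plate between the two pads, 86 mm across its rim (not perfectly round), 51 mm high; origin at the centre of its underside, 12 mm above the table. The moving pad pushes it along the plate until it meets the fixed pad. Firmly held means 10 N or more from both pads; it cracks above 32 N
- spare_bowl: a second, identical white porcelain bowl, 86 mm wide and 51 mm high, standing on the table; a bystander; origin at the centre of its underside
- empty_cup: white espresso cup with a yellowish handle, 79x60x74 mm; a bystander; origin under its centre
- tape: roll of cream masking tape lying flat, 98 mm wide, 25 mm high; a bystander; origin at the centre of its underside
- spice: small spice jar with a yellow-brown cap, 45 mm wide, 100 mm high; a bystander; origin at the centre of its underside
- teaspoon: steel spoon lying flat, 188 mm long; a bystander; origin under its centre

How it is judged:
On the way, in this order (a step that is already met when the one before it is completed fails the run):
1. the direction lever is flipped to closing (value of joint direction_lever above 0.2 rad), for 0.2 s.
2. the bowl is squeezed between both pads (contact force between jaw_pad and mended_bowl between 10 and 32 N and contact force between fixed_jaw and mended_bowl between 10 and 32 N), for 0.2 s.
At the end, for the whole second after the job is handed in: The direction lever is on its closing side (beyond +0.2 rad) and the bowl is at rest, upright within 0.12 rad, squeezed by the moving and by the fixed pad with 10 to 32 N each (all of step 2 and value of joint direction_lever above 0.2 rad and angle between mended_bowl's own z axis and vertical below 0.12 rad and linear speed of mended_bowl below 0.02 m/s); the robot touches nothing.
It fails at once if the bowl is squeezed with more than 32 N and cracks (contact force between any of jaw_pad, fixed_jaw and mended_bowl above 32 N).
It fails at once if the robot touches the bowl (contact force between any of the fingers, the arm and mended_bowl above 1 N).
It fails at once if a bystander is moved by more than 30 mm (distance of any of spare_bowl, empty_cup, tape, spice, teaspoon from where it was at the start of the episode above 0.03 m).
It also fails if it takes over 72 s, if anything falls off the work surface, if the arm or the gripper's body presses on something with over 40 N, if the wrist force passes 120 N, or if a joint passes its speed limit or range.

### The arm

A 7-joint arm with a two-finger parallel gripper is mounted at the origin on the work surface; the furniture and walls round the work are solid. World frame = base frame: x ahead of the robot, y to its left, z up, the work surface at z = 0. Lengths are in m, angles in rad, forces in N, time in s.
With the tool pointing down it reaches from about 0.425 to 0.875 m from the base axis. Payload 9.9 kg.
Tool frame: the origin (TCP) lies between the finger pads; the fingertips stand 8 mm ahead of it and the grasp point (between the pads) lies 11 mm behind it (nose_length is the distance from the TCP to the fingertips, in m); z points along the fingers, y is the line along which they close (so a half turn about z gives the same grasp; the last joint's range is limited). The gripper opens to 85 mm and grips with 20 to 120 N. Pads are 22 mm wide; open, the fingers measure 114 mm over their backs; the gripper's body (76 mm by 85 mm) begins 54 mm behind the grasp point. The pads swing forward as they close: fully open they stand 13 mm farther back than shut.
Start: joints at [-1.396, 0.576, 0.025, 1.437, -0.015, 1.129, -0.057], TCP at [0.173, 0.653, 0.239] pointing down, gripper open.
Joint ranges: [-2.76, 2.76], [-0.34, 2.15], [-1.52, 1.57], [0.19, 2.46], [-1.09, 4.23], [0.17, 1.99], [-2.82, 2.82]. Speed limits (rad/s): [2.22, 2.22, 3.01, 3.01, 3.14, 3.14, 3.14].

### API

Orientations are given as a rotation vector (axis times angle).
In Python, from bench import get_obs, snapshot, finish_job, recognise, nose_length gives the robot as it stands. The module is installed in compiled form; this text tells all that it offers.
- The arm moves only by the tool jog_arm, never from a script. Its argument "steps" is a list of rows, each a list of 7 numbers: the closure in counts, from 0 (fully open) to 255 (shut), then the shift along the tool's x, y, z in m, then the turn, a rotation vector about the tool's x, y, z in degrees. In form: [[fingers, dx, dy, dz, ax, ay, az], ...]. A call has exactly 8 rows; each row shifts and turns the commanded pose from where the row before left it, along the tool's axes as they then stand; what a row does not reach is not made up. A row lasts 1/12 s, in which the tool goes at most 41.7 mm and 7.16 degrees, less where a joint would pass 70% of its speed; a pose out of reach is approached as far as the arm can. A call with a gripper value outside its range is refused whole. The fingers move at their own pace and stop on an object; the grip force is fixed at half the most. Time passes only in rows, so rows that do not move let the fingers close, or fill a call up. It gives the time, the measured TCP pose, the force, the opening and the grip force at its end, in the units of the state.
- get_obs(): the state, without advancing time (a new reading comes with each control period).
- snapshot(name): name is "scene" or "top" or "wrist"; returns a dict with "color" (384x512x3 uint8, red, green, blue), "z_map" (384x512 float32, m along the optical axis (not along the pixel's ray), 0 where there is no reading), "camera_matrix" (3x3 intrinsics, pixels), "view" (4x4, takes a point from world to camera coordinates). Camera axes: x right, y down, z forward; pixel columns grow to the right and rows downward; lengths in m; the calibration is good to about 2 mm. The wrist camera is an equidistant fisheye: a pixel r from the principal point sees the ray r / f radians off the axis. A picture is of the moment at which its call begins.
- finish_job(): hands the job in; it is judged then, once.
Trained networks look in a picture, given as the dict that the camera call returned (one of the last four; its "shot" number tells which), for a name from the list of things; names that differ only in an ending like _2 or _b are one class to them, and where a whole thing is asked for, a point or a joint stands for the part that bears it (a point fixed in the world has none). Each returns a list of dicts, best first, with "confidence" (0 to 1); they miss things now and then, are a little off and sometimes report something else, mostly with a low value. They report only what shows in the picture. A call takes as long as a camera call.
- recognise(picture, query): "extent" ([centre column, centre row, width, height] in pixels, round what is visible of it).
The state is a dict: "time": time; "qpos": joint angles; "joint_velocities": joint speeds; "joint_torque": joint torques, N m; "tool_pos": TCP position; "orientation": TCP orientation; "wrist_force": force on the tool from outside, world axes, zero at the start; "ft_torque": the same for the moment, N m; "width": finger opening in m; "grasp_force": force on a finger pad.
Only numpy, scipy, OpenCV 4.12 (cv2) and the standard library are available. Lean on these libraries where they do the work, as an engineer would, in place of code of your own. Each camera call takes 0.05 s, during which the arm holds its last target. There are 200 camera calls.

## Working session

There is one attempt and no reset: what is moved stays moved. The work goes in short steps, Python scripts to look and compute and a tool call to move; the robot and the scene stay as the last step left them, time stands still between calls to the robot, and variables do not carry over. Pictures are saved under pics/ and viewed, at most 10 in all, crops included, and the job is handed in when it is done.

Besides the shell and the picture viewer there is one more tool, called as name(argument=value, ...), one argument or row to a line, values as JSON. jog_arm: Moves the arm, as the interface text tells. Its arguments: {"type":"object","properties":{"steps":{"type":"array"}},"required":["steps"]}

```bash
mkdir -p pics; ls; cat > h.py <<'E'
import numpy as np, cv2
from bench import *
def px2w(s,u,v,d=None,z=None):
    K=s["camera_matrix"];T=np.linalg.inv(s["view"])
    r=np.array([(u-K[0,2])/K[0,0],(v-K[1,2])/K[1,1],1.])
    if d is not None: return (T@np.r_[r*d,1])[:3]
    D=T[:3,:3]@r;o=T[:3,3]; return o+D*(z-o[2])/D[2]
def proj(s,p):
    c=s["view"]@np.r_[p,1];q=s["camera_matrix"]@(c[:3]/c[2]);return q[:2]
E
python3 - <<'E'
from h import *
o=get_obs();print({k:np.round(v,3) for k,v in o.items()},nose_length)
for n in("top","scene"):
    s=snapshot(n);cv2.imwrite(f"pics/{n}0.png",cv2.resize(s["color"][:,:,::-1],(800,600)))
    print(n,np.round(s["view"],3).tolist(),s["camera_matrix"].tolist())
    for q in("clamp","knob","lever_post","mended_bowl","jaw_pad","fixed_jaw","spare_bowl","empty_cup","tape","spice","teaspoon"):
        for r in recognise(s,q)[:2]:
            u,v,w,h=r["extent"];d=s["z_map"][int(v),int(u)]
            print(q,round(r["confidence"],2),np.round(r["extent"]),np.round(px2w(s,u,v,d),3) if d>0 else None)
E
```

```text
pics
{'time': np.float64(0.0), 'qpos': array([-1.396,  0.577,  0.025,  1.438, -0.015,  1.129, -0.057]), 'joint_velocities': array([-0.001,  0.001,  0.001,  0.   ,  0.001, -0.001,  0.001]), 'joint_torque': array([ 0.0000e+00, -7.6576e+01,  2.2510e+00, -2.8597e+01,  1.5000e-02,
        1.3000e-02, -0.0000e+00]), 'tool_pos': array([0.173, 0.652, 0.238]), 'orientation': array([-4.050e-01, -3.115e+00,  2.000e-03]), 'wrist_force': array([-0.688, -0.257, -0.312]), 'ft_torque': array([-0.007, -0.022,  0.026]), 'grasp_force': np.float64(0.0), 'width': np.float64(0.085)} 0.008
top [[0.022, -1.0, 0.02, 0.006], [-0.996, -0.024, -0.086, 0.514], [0.087, -0.018, -0.996, 1.261], [0.0, 0.0, 0.0, 1.0]] [[395.59169092075473, 0.0, 249.7669112175335], [0.0, 395.59169092075473, 192.10289523850864], [0.0, 0.0, 1.0]]
clamp 0.65 [260. 175. 111.  88.] [ 0.57  -0.015  0.015]
knob 0.64 [289. 190.  23.  59.] [ 0.519 -0.102  0.076]
lever_post 0.59 [249. 232.  29.  28.] [0.386 0.016 0.005]
lever_post 0.46 [288. 187.   4.  13.] [ 0.529 -0.099  0.077]
mended_bowl 0.7 [243. 154.  26.  24.] [0.638 0.042 0.015]
mended_
[... 898 characters left out ...]
.064]
lever_post 0.54 [296. 212.  21.   8.] [ 0.535 -0.108  0.069]
mended_bowl 0.62 [276. 183.  24.  23.] [0.648 0.055 0.019]
jaw_pad 0.6 [364. 231.  18.  31.] [ 0.596 -0.299  0.072]
jaw_pad 0.55 [294. 192.  16.  20.] [ 0.604 -0.048  0.068]
fixed_jaw 0.75 [276. 186.  25.  22.] [0.638 0.047 0.017]
fixed_jaw 0.67 [263. 175.  25.  24.] [0.621 0.091 0.052]
spare_bowl 0.61 [234. 228.  31.  31.] [0.406 0.03  0.008]
spare_bowl 0.31 [288. 207.  99.  61.] [ 0.575 -0.051  0.025]
empty_cup 0.77 [365. 233.  18.  28.] [ 0.596 -0.303  0.066]
empty_cup 0.23 [286. 205.  99.  66.] [ 0.575 -0.041  0.025]
tape 0.74 [337. 280.  34.  34.] [ 0.456 -0.306 -0.003]
spice 0.6 [187. 156.  17.  26.] [0.514 0.349 0.065]
```

```bash
python3 - <<'E'
from h import *
ims=[]
for n,(a,b,c,d) in (("top",(120,230,195,325)),("scene",(150,270,230,350))):
    s=snapshot(n);ims.append(cv2.resize(s["color"][a:b,c:d,::-1],None,fx=6,fy=6 if n=="top" else 5,interpolation=cv2.INTER_CUBIC) if 0 else cv2.resize(s["color"][a:b,c:d,::-1],(400,int(400*(b-a)/(d-c))),interpolation=cv2.INTER_CUBIC))
    if n=="top":
        # points high above table
        z=s["z_map"]
        for v in range(150,226,1):
            for u in range(270,305):
                if z[v,u]>0:
                    p=px2w(s,u,v,z[v,u])
                    if p[2]>0.085: print(u,v,np.round(p,3),end=';')
h=max(i.shape[0] for i in ims)
ims=[cv2.copyMakeBorder(i,0,h-i.shape[0],0,0,cv2.BORDER_CONSTANT) for i in ims]
cv2.imwrite("pics/a.png",np.hstack(ims))
E
```

```text
289 190 [ 0.515 -0.099  0.108];287 191 [ 0.513 -0.094  0.1  ];288 191 [ 0.512 -0.096  0.109];289 191 [ 0.513 -0.099  0.106];290 191 [ 0.512 -0.102  0.109];287 192 [ 0.51  -0.094  0.102];288 192 [ 0.509 -0.096  0.11 ];289 192 [ 0.509 -0.099  0.107];290 192 [ 0.51  -0.102  0.106];287 193 [ 0.508 -0.095  0.089];288 193 [ 0.507 -0.097  0.103];289 193 [ 0.507 -0.1    0.105];294 209 [ 0.458 -0.114  0.113];295 209 [ 0.458 -0.117  0.114];296 209 [ 0.458 -0.12   0.118];297 209 [ 0.458 -0.124  0.112];298 209 [ 0.458 -0.126  0.118];292 210 [ 0.456 -0.111  0.089];293 210 [ 0.455 -0.112  0.11 ];294 210 [ 0.455 -0.114  0.115];295 210 [ 0.455 -0.117  0.115];296 210 [ 0.455 -0.12   0.118];297 210 [ 0.455 -0.122  0.121];298 210 [ 0.455 -0.126  0.116];299 210 [ 0.455 -0.13   0.112];292 211 [ 0.452 -0.11   0.104];293 211 [ 0.452 -0.111  0.114];294 211 [ 0.452 -0.114  0.116];295 211 [ 0.452 -0.117  0.118];296 211 [ 0.452 -0.12   0.117];297 211 [ 0.452 -0.123  0.116];298 211 [ 0.452 -0.126  0.119];299 211 [ 0.452 -0.129  0.114];300 211 [ 0.452 -0.133  0.112];291 212 [ 0.45  -0.108  0.089];292 212 [ 0.449
[... 556 characters left out ...]
43 -0.11   0.102];293 214 [ 0.443 -0.111  0.114];294 214 [ 0.443 -0.115  0.112];295 214 [ 0.443 -0.117  0.118];296 214 [ 0.443 -0.12   0.118];297 214 [ 0.443 -0.123  0.115];298 214 [ 0.443 -0.126  0.116];299 214 [ 0.443 -0.129  0.116];300 214 [ 0.443 -0.133  0.113];292 215 [ 0.44  -0.111  0.09 ];293 215 [ 0.44  -0.112  0.108];294 215 [ 0.44  -0.114  0.116];295 215 [ 0.44  -0.118  0.112];296 215 [ 0.44  -0.121  0.113];297 215 [ 0.44  -0.123  0.117];298 215 [ 0.44  -0.127  0.112];299 215 [ 0.44  -0.13   0.113];293 216 [ 0.438 -0.115  0.087];294 216 [ 0.437 -0.116  0.106];295 216 [ 0.437 -0.118  0.11 ];296 216 [ 0.437 -0.121  0.113];297 216 [ 0.437 -0.123  0.114];298 216 [ 0.437 -0.127  0.114];
```

View pics/a.png

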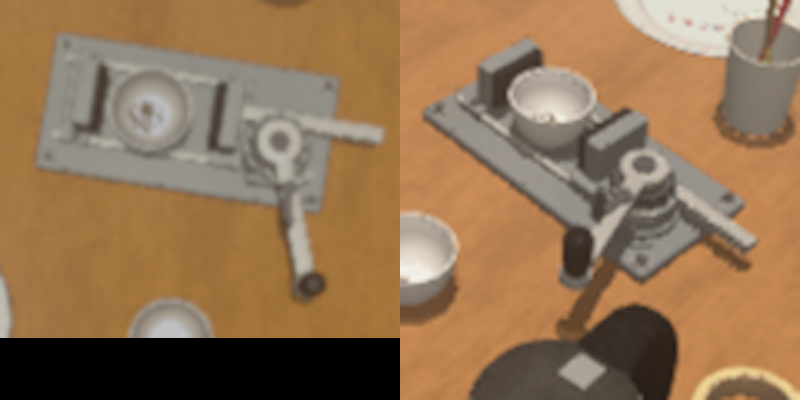

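```bash
cat >> h.py <<'E'
from scipy.spatial.transform import Rotation as Ro
def plan(pos,yaz,n,start=None):
    """rows n, ends at pos with tool y azimuth yaz(deg), tool down; shift in tool frame then turn"""
    o=get_obs(); p=np.array(o["tool_pos"]); R=Ro.from_rotvec(o["orientation"])
    y=R.as_matrix()[:,1]; a0=np.degrees(np.arctan2(y[1],y[0])); da=(yaz-a0+180)%360-180 if abs(yaz)<=360 else 0
    if start is not None: da=start
    for k in range(n):
        a=np.radians(a0+da*k/n); yv=np.array([np.cos(a),np.sin(a)]); xv=np.array([-yv[1],yv[0]])
        d=(np.array(pos)-p)/n
        print([round(float(v),4) for v in (xv@d[:2],yv@d[:2],-d[2])],round(-da/n,2))
E
python3 - <<'E'
from h import *
s=snapshot("top");z=s["z_map"]
for u,v in((285,164),(286,165),(287,165),(285,167)): print(u,v,np.round(px2w(s,u,v,z[v,u]),3))
P=[]
m=np.zeros(z.shape,np.uint8)
for v in range(130,200):
    for u in range(200,312):
        if z[v,u]>0:
            p=px2w(s,u,v,z[v,u])
            if .004<p[2]<.02: P.append(p[:2])
P=np.array(P,np.float32);r=cv2.minAreaRect(P);print(r,cv2.boxPoints(r))
H=[]
for v in range(140,190):
    for u in range(265,305):
        if z[v,u]>0:
            p=px2w(s,u,v,z[v,u])
            if .072<p[2]: H.append((u,v,*np.round(p,3)))
H=np.array(H);print(H[:,2].min(),H[:,2].max(),H[:,3].min(),H[:,3].max(),H[:,4].max(),len(H))
s2=snapshot("scene");z=s2["z_map"]
Q=[]
for v in range(180,260):
    for u in range(260,340):
        if z[v,u]>0:
            p=px2w(s2,u,v,z[v,u])
            if p[2]>.085: Q.append(p)
Q=np.array(Q)
k=Q[:,0]<.48;print("scene knob",Q[k].mean(0),k.sum(),"post",Q[~k].mean(0),(~k).sum(), Q[~k].max(0),Q[~k].min(0))
plan((.515,-.05,.2),-78,24,-153)
E
```

```text
285 164 [ 0.601 -0.09   0.072]
286 165 [ 0.597 -0.092  0.076]
287 165 [ 0.597 -0.096  0.073]
285 167 [ 0.591 -0.09   0.072]
((0.6083652377128601, -0.0005138218402862549), (0.23095211386680603, 0.36861875653266907), 1.358190894126892) [[ 0.48855302  0.18100668]
 [ 0.49729022 -0.18750851]
 [ 0.7281774  -0.18203433]
 [ 0.7194402   0.18648086]]
0.521 0.652 -0.112 -0.026 0.08 166
scene knob [ 0.32357377 -0.22803515  0.18834097] 712 post [ 0.5057539  -0.10212072  0.09787115] 22 [ 0.51151078 -0.09787632  0.10768161] [ 0.50153341 -0.10647689  0.08660762]
[-0.0213, -0.0246, 0.0016] 6.38
[-0.0239, -0.0221, 0.0016] 6.38
[-0.0262, -0.0193, 0.0016] 6.38
[-0.0282, -0.0163, 0.0016] 6.38
[-0.0298, -0.0131, 0.0016] 6.38
[-0.0311, -0.0097, 0.0016] 6.38
[-0.032, -0.0062, 0.0016] 6.38
[-0.0325, -0.0026, 0.0016] 6.38
[-0.0325, 0.001, 0.0016] 6.38
[-0.0322, 0.0046, 0.0016] 6.38
[-0.0315, 0.0082, 0.0016] 6.38
[-0.0304, 0.0116, 0.0016] 6.38
[-0.0289, 0.0149, 0.0016] 6.38
[-0.0271, 0.0181, 0.0016] 6.38
[-0.0249, 0.021, 0.0016] 6.38
[-0.0224, 0.0236, 0.0016] 6.38
[-0.0197, 0.0259, 0.0016] 6.38
[-0.0167, 0.028, 0.0016] 6.38
[-0.0135, 0.0296, 0.0016] 6.38
[-0.0101, 0.031, 0.0016] 6.38
[-0.0066, 0.0319, 0.0016] 6.38
[-0.003, 0.0324, 0.0016] 6.38
[0.0006, 0.0326, 0.0016] 6.38
[0.0042, 0.0323, 0.0016] 6.38
```

jog_arm(
  steps=[
    [255, -0.021, -0.025, 0, 0, 0, 6.4],
    [255, -0.024, -0.022, 0, 0, 0, 6.4],
    [255, -0.026, -0.019, 0, 0, 0, 6.4],
    [255, -0.028, -0.016, 0, 0, 0, 6.4],
    [255, -0.03, -0.013, 0, 0, 0, 6.4],
    [255, -0.031, -0.01, 0, 0, 0, 6.4],
    [255, -0.032, -0.006, 0, 0, 0, 6.4],
    [255, -0.0325, -0.003, 0, 0, 0, 6.4],
  ],
)

```text
time: 2.07
tool_pos: [0.2866, 0.417, 0.2395]
orientation: [-1.719, -2.629, -0.001]
wrist_force: [0.1, 0.1, -0.0]
width: -0.0001
grasp_force: 0.0
```

jog_arm(
  steps=[
    [255, -0.0325, 0.001, 0, 0, 0, 6.4],
    [255, -0.032, 0.005, 0, 0, 0, 6.4],
    [255, -0.0315, 0.008, 0, 0, 0, 6.4],
    [255, -0.03, 0.012, 0, 0, 0, 6.4],
    [255, -0.029, 0.015, 0, 0, 0, 6.4],
    [255, -0.027, 0.018, 0, 0, 0, 6.4],
    [255, -0.025, 0.021, 0, 0, 0, 6.4],
    [255, -0.022, 0.024, 0, 0, 0, 6.4],
  ],
)

```text
time: 2.73
tool_pos: [0.4003, 0.1832, 0.2396]
orientation: [-2.686, -1.629, -0.001]
wrist_force: [-0.3, 0.6, 0.3]
width: 0.0
grasp_force: 0.0
```

```bash
python3 - <<'E'
from h import *
o=get_obs();print(o["time"],o["tool_pos"],o["orientation"],o["qpos"])
plan((.508,-.055,.18),-78,8)
E
```

```text
2.7333 [0.40032132 0.18324188 0.23963279] [-2.68581909e+00 -1.62893318e+00 -1.26760204e-03] [-0.99460698  0.26490516  0.5892304   2.03525698 -0.18861422  0.89251254
 -0.78300878]
[-0.0202, 0.0257, 0.0075] 6.31
[-0.0172, 0.0278, 0.0075] 6.31
[-0.0141, 0.0295, 0.0075] 6.31
[-0.0108, 0.0309, 0.0075] 6.31
[-0.0073, 0.0319, 0.0075] 6.31
[-0.0038, 0.0325, 0.0075] 6.31
[-0.0002, 0.0327, 0.0075] 6.31
[0.0034, 0.0325, 0.0075] 6.31
```

jog_arm(
  steps=[
    [255, -0.02, 0.026, 0.0075, 0, 0, 6.3],
    [255, -0.017, 0.028, 0.0075, 0, 0, 6.3],
    [255, -0.014, 0.0295, 0.0075, 0, 0, 6.3],
    [255, -0.011, 0.031, 0.0075, 0, 0, 6.3],
    [255, -0.007, 0.032, 0.0075, 0, 0, 6.3],
    [255, -0.004, 0.0325, 0.0075, 0, 0, 6.3],
    [255, 0, 0.0325, 0.0075, 0, 0, 6.3],
    [255, 0.003, 0.0325, 0.0075, 0, 0, 6.3],
  ],
)

```text
time: 3.4
tool_pos: [0.5102, -0.0545, 0.1791]
orientation: [-3.124, -0.331, -0.001]
wrist_force: [1.5, -0.1, 1.0]
width: -0.0001
grasp_force: 0.0
```

```bash
python3 - <<'E'
from h import *
o=get_obs();print(o["time"],o["tool_pos"],o["orientation"],o["qpos"])
s=snapshot("wrist");cv2.imwrite("pics/w1.png",cv2.resize(s["color"][:,:,::-1],(800,600)))
plan((.508,-.055,.091),-78,6)
E
```

```text
3.4 [ 0.51020017 -0.05445116  0.17907098] [-3.12396337e+00 -3.31070533e-01 -1.00857446e-03] [-0.4885824   0.51080813  0.75974727  1.95836593 -0.46413558  0.85239378
 -0.83812388]
[-0.0004, -0.0011, 0.0146] -0.11
[-0.0004, -0.0011, 0.0146] -0.11
[-0.0004, -0.0011, 0.0146] -0.11
[-0.0004, -0.0011, 0.0146] -0.11
[-0.0004, -0.0011, 0.0146] -0.11
[-0.0004, -0.0011, 0.0146] -0.11
```

View pics/w1.png

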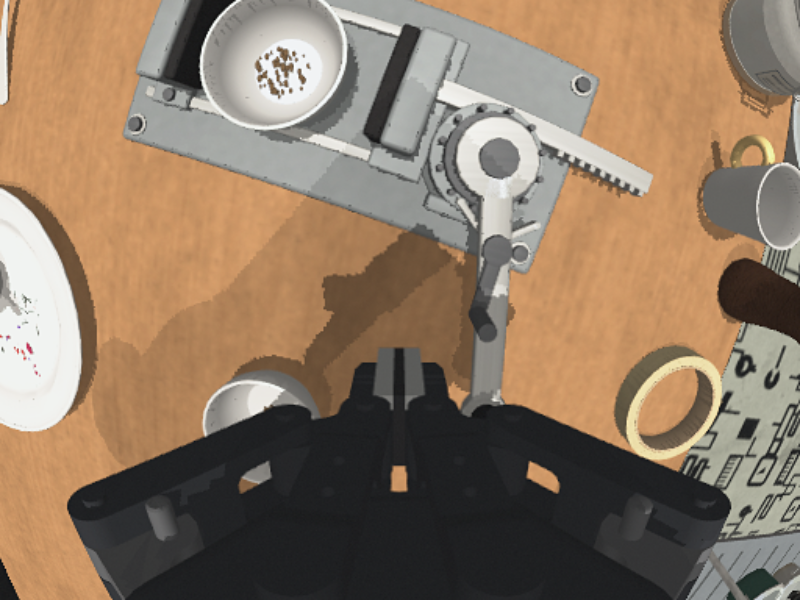

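jog_arm(
  steps=[
    [255, 0, -0.001, 0.02, 0, 0, 0],
    [255, 0, -0.001, 0.02, 0, 0, 0],
    [255, 0, 0, 0.02, 0, 0, 0],
    [255, 0, 0, 0.018, 0, 0, 0],
    [255, 0, 0, 0.01, 0, 0, 0],
    [255, 0, 0.005, 0, 0, 0, 0],
    [255, 0, 0.004, 0, 0, 0, 0],
    [255, 0, 0.003, 0, 0, 0, 0],
  ],
)

```text
time: 4.12
tool_pos: [0.5124, -0.0638, 0.0923]
orientation: [3.123, 0.338, 0.002]
wrist_force: [-0.5, -0.2, 0.5]
width: 0.0001
grasp_force: 0.0
```

jog_arm(
  steps=[
    [255, 0, 0.003, 0, 0, 0, 0],
    [255, 0, 0.003, 0, 0, 0, 0],
    [255, 0, 0.003, 0, 0, 0, 0],
    [255, 0, 0.002, 0, 0, 0, 0],
    [255, 0, 0.002, 0, 0, 0, 0],
    [255, 0, 0.002, 0, 0, 0, 0],
    [255, 0, 0, 0, 0, 0, 0],
    [255, 0, 0, 0, 0, 0, 0],
  ],
)

```text
time: 4.78
tool_pos: [0.5148, -0.0775, 0.0913]
orientation: [-3.123, -0.338, 0.0]
wrist_force: [-0.0, -0.9, -0.2]
width: 0.0001
grasp_force: 0.0
```

jog_arm(
  steps=[
    [255, 0, 0.003, 0, 0, 0, 0],
    [255, 0, 0.003, 0, 0, 0, 0],
    [255, 0, 0.003, 0, 0, 0, 0],
    [255, 0, 0.002, 0, 0, 0, 0],
    [255, 0, 0.002, 0, 0, 0, 0],
    [255, 0, 0.002, 0, 0, 0, 0],
    [255, 0, 0, 0, 0, 0, 0],
    [255, 0, 0, 0, 0, 0, 0],
  ],
)

```text
time: 5.45
tool_pos: [0.5182, -0.0925, 0.0913]
orientation: [3.123, 0.338, 0.0]
wrist_force: [-0.3, 1.1, -0.8]
width: 0.0003
grasp_force: 0.4
```

```bash
python3 - <<'E'
from h import *
s=snapshot("wrist");cv2.imwrite("pics/w2.png",cv2.resize(s["color"][60:310,150:462,::-1],(624,500)))
E
```

```text
(no output)
```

View pics/w2.png

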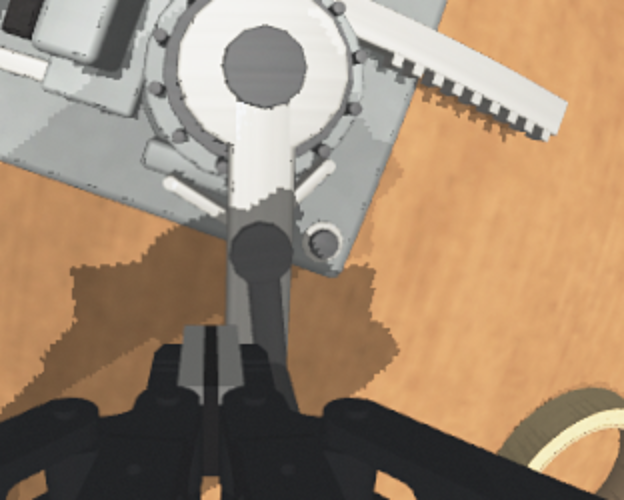

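jog_arm(
  steps=[
    [255, 0, 0.002, 0, 0, 0, 0],
    [255, 0, 0.002, 0, 0, 0, 0],
    [255, 0, 0.002, 0, 0, 0, 0],
    [255, 0, 0.002, 0, 0, 0, 0],
    [255, 0, 0.001, 0, 0, 0, 0],
    [255, 0, 0, 0, 0, 0, 0],
    [255, 0, 0, 0, 0, 0, 0],
    [255, 0, 0, 0, 0, 0, 0],
  ],
)

```text
time: 6.17
tool_pos: [0.5203, -0.1011, 0.0914]
orientation: [3.123, 0.339, 0.001]
wrist_force: [3.0, 2.5, -1.1]
width: 0.0
grasp_force: 1.4
```

```bash
python3 - <<'E'
from h import *
s=snapshot("wrist");cv2.imwrite("pics/w3.png",cv2.resize(s["color"][60:310,150:462,::-1],(624,500)))
E
```

```text
(no output)
```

View pics/w3.png

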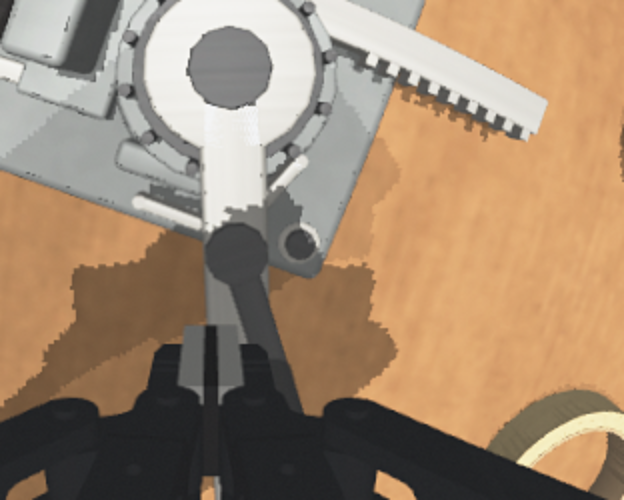

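jog_arm(
  steps=[
    [255, 0, -0.01, 0, 0, 0, 0],
    [255, 0, 0, -0.025, 0, 0, 0],
    [255, 0, 0, -0.03, 0, 0, 0],
    [255, 0, 0, -0.025, 0, 0, 0],
    [110, -0.025, 0.005, 0, 0, 0, 0],
    [110, -0.025, 0.005, 0, 0, 0, 0],
    [110, -0.024, 0.004, 0, 0, 0, 0],
    [110, 0, 0, 0, 0, 0, 0],
  ],
)

```text
time: 6.88
tool_pos: [0.4434, -0.1222, 0.1714]
orientation: [-3.123, -0.331, 0.004]
wrist_force: [-0.1, -0.6, 0.1]
width: 0.0474
grasp_force: 0.0
```

```bash
python3 - <<'E'
from h import *
o=get_obs();print(o["tool_pos"],o["wrist_force"],o["width"])
s=snapshot("wrist");cv2.imwrite("pics/w4.png",cv2.resize(s["color"][:,:,::-1],(800,600)))
t=snapshot("top");z=t["z_map"];Q=[]
K=s["camera_matrix"]; T=np.linalg.inv(s["view"]);print("cam",T[:3,3],K[0,0])
for q in("knob","lever_post"):
    print(q,[(r["confidence"],np.round(r["extent"])) for r in recognise(s,q)[:2]])
# wrist depth points, equidistant
zz=s["z_map"];P=[]
v,u=np.mgrid[:384,:512];r=np.hypot(u-K[0,2],v-K[1,2]);th=r/K[0,0]
ok=(zz>0)&(th<1.3);sc=np.tan(th)/np.maximum(r,1e-6)
C=np.stack([(u-K[0,2])*sc*zz,(v-K[1,2])*sc*zz,zz,np.ones_like(zz)],-1)[ok]
W=(C@T.T)[:,:3]
g=lambda m,n:print(n,m.sum(),W[m].mean(0).round(4),W[m].min(0).round(3),W[m].max(0).round(3)) if m.any() else print(n,0)
dd=np.hypot(W[:,0]-.449,W[:,1]+.121)
g((dd<.03)&(W[:,2]>.1)&(W[:,2]<.125),"knob")
dd=np.hypot(W[:,0]-.505,W[:,1]+.11)
g((dd<.03)&(W[:,2]>.095)&(W[:,2]<.115),"post")
dd=np.hypot(W[:,0]-.592,W[:,1]+.092)
g((dd<.045)&(W[:,2]>.068)&(W[:,2]<.1),"hub")
np.save("W.npy",W)
E
```

```text
[ 0.44340571 -0.12218364  0.17143671] [-0.07184996 -0.56629693  0.1297904 ] 0.047408936201379544
cam [ 0.50775215 -0.10763759  0.30574454] 297.3186396354542
knob [(0.91, array([256., 108.,  60., 216.]))]
lever_post [(0.95, array([254.,  73.,  60.,  74.])), (0.39, array([210., 110., 327., 218.]))]
knob 1102 [ 0.4519 -0.1259  0.1129] [ 0.437 -0.139  0.1  ] [ 0.463 -0.114  0.118]
post 174 [ 0.5159 -0.1193  0.1056] [ 0.511 -0.124  0.096] [ 0.52  -0.115  0.108]
hub 2054 [ 0.5782 -0.0929  0.0709] [ 0.547 -0.111  0.068] [ 0.603 -0.067  0.077]
```

View pics/w4.png

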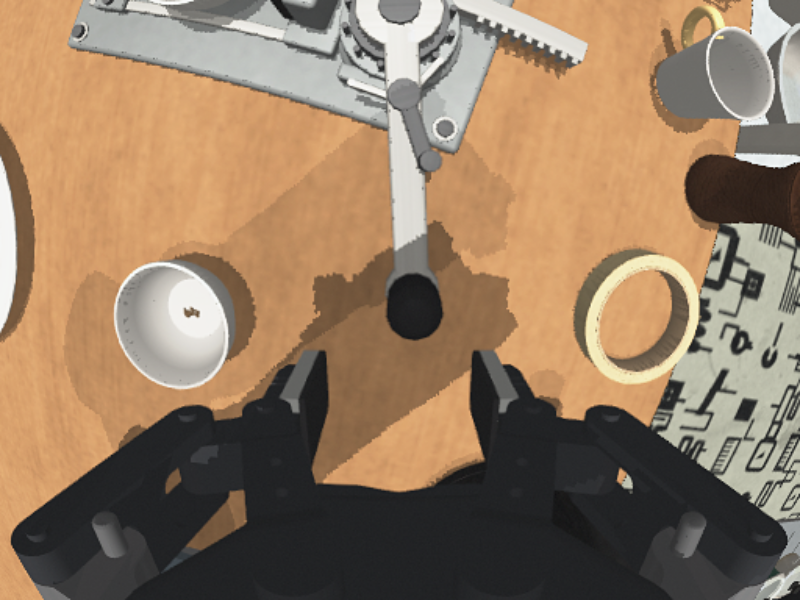

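```bash
python3 - <<'E'
from h import *
W=np.load("W.npy")
k=np.array([.4500,-.1265])
m=(W[:,2]>.066)&(W[:,2]<.074)&(W[:,0]>.465)&(W[:,0]<.53)&(abs(W[:,1]+.115)<.025)
B=W[m][:,:2];vx,vy,x0,y0=cv2.fitLine(B.astype(np.float32),cv2.DIST_HUBER,0,.01,.01).ravel()
print(m.sum(),B.min(0),B.max(0),vx,vy,x0,y0,"az",np.degrees(np.arctan2(-vy,-vx)))
if vx<0: vx,vy=-vx,-vy
print("axis",k+.15*np.array([vx,vy]))
# plate front edge (min x side): for bins of y take min x at plate height
P=W[(W[:,2]>.0085)&(W[:,2]<.015)&(W[:,0]>.49)]
e=[]
for y in np.arange(-.06,.13,.004):
    q=P[(abs(P[:,1]-y)<.002)]
    if len(q)>3:e.append((np.percentile(q[:,0],2),y))
e=np.array(e,np.float32);print(e[::5])
l=cv2.fitLine(e,cv2.DIST_HUBER,0,.01,.01).ravel();print("clamp y dir",l,"az",np.degrees(np.arctan2(l[1],l[0])))
E
```

```text
1712 [ 0.46510398 -0.1314246 ] [ 0.5299284  -0.09700802] 0.94774663 0.3190241 0.49531037 -0.11431903 az -161.39607
axis [ 0.592162   -0.07864638]
[[ 5.3864557e-01 -5.9999999e-02]
 [ 5.4141450e-01 -3.9999999e-02]
 [ 5.4393721e-01 -2.0000000e-02]
 [ 5.4738182e-01  5.5511151e-17]
 [ 5.5020523e-01  2.0000000e-02]
 [ 5.5190742e-01  3.9999999e-02]
 [ 5.5460513e-01  5.9999999e-02]
 [ 5.5799478e-01  7.9999998e-02]
 [ 5.6099719e-01  1.0000000e-01]
 [ 5.6397700e-01  1.2000000e-01]]
clamp y dir [0.136215  0.9906793 0.5533457 0.0448   ] az 82.17111
```

jog_arm(
  steps=[
    [110, 0.0055, 0.0055, 0, 0, 0, 0],
    [110, 0, 0, 0.02, 0, 0, 0],
    [110, 0, 0, 0.025, 0, 0, 0],
    [110, 0, 0, 0.02, 0, 0, -1.5],
    [110, 0, 0, 0.01, 0, 0, 0],
    [155, 0, 0, 0, 0, 0, 0],
    [155, 0, 0, 0, 0, 0, 0],
    [155, 0, 0, 0, 0, 0, 0],
  ],
)

```text
time: 7.75
tool_pos: [0.4559, -0.1253, 0.097]
orientation: [3.118, 0.378, 0.002]
wrist_force: [-0.3, 0.5, 0.0]
width: 0.034
grasp_force: 0.0
```

```bash
cat >> h.py <<'E'
AX=np.array([.594,-.092])
def st():
    o=get_obs();p=o["tool_pos"];d=p[:2]-AX;az=np.degrees(np.arctan2(d[1],d[0]))%360
    y=Ro.from_rotvec(o["orientation"]).as_matrix()[:,1]
    t=np.array([-d[1],d[0]])/np.hypot(*d)
    print("t %.2f pos %s r %.4f th %.1f deg yaz-tan %.1f Ft %.2f Fr %.2f Fz %.2f w %.4f gf %.2f q %s"%(o["time"],p.round(4),np.hypot(*d),az-172.2,(np.degrees(np.arctan2(y[1],y[0]))-(az+90)+180)%360-180,o["wrist_force"][:2]@t,o["wrist_force"][:2]@d/np.hypot(*d),o["wrist_force"][2],o["width"],o["grasp_force"],o["qpos"].round(2)))
E
python3 -c "
from h import *
st()"
```

```text
t 7.75 pos [ 0.4559 -0.1253  0.097 ] r 0.1421 th 21.3 deg yaz-tan 0.3 Ft -0.56 Fr 0.14 Fz 0.02 w 0.0340 gf 0.00 q [-0.24  0.56  0.61  2.14 -0.58  0.6  -0.54]
```

jog_arm(
  steps=[
    [155, -0.006, -0.01, 0, 0, 0, 4],
    [155, 0.001, -0.017, 0, 0, 0, 6.6],
    [155, 0.001, -0.017, 0, 0, 0, 6.6],
    [155, 0.001, -0.017, 0, 0, 0, 6.6],
    [155, 0.001, -0.017, 0, 0, 0, 6.6],
    [155, 0.001, -0.017, 0, 0, 0, 6.6],
    [155, 0.001, -0.017, 0, 0, 0, 6.6],
    [155, 0.001, -0.017, 0, 0, 0, 6.6],
  ],
)

```text
time: 8.42
tool_pos: [0.4739, -0.0025, 0.0975]
orientation: [-2.981, 0.987, -0.001]
wrist_force: [-1.0, -2.5, -0.5]
width: 0.0335
grasp_force: 1.1
```

```bash
python3 -c "
from h import *
st()"
```

```text
t 8.42 pos [ 0.4739 -0.0025  0.0975] r 0.1498 th -28.9 deg yaz-tan 0.0 Ft 2.57 Fr -0.69 Fz -0.47 w 0.0335 gf 1.07 q [-0.66  0.67  0.91  2.14 -0.83  0.73 -1.4 ]
```

jog_arm(
  steps=[
    [155, 0.0007, 0.0145, 0, 0, 0, -5.5],
    [155, 0.0007, 0.0145, 0, 0, 0, -5.5],
    [155, 0.0007, 0.0145, 0, 0, 0, -5.5],
    [155, 0.0007, 0.0145, 0, 0, 0, -5.5],
    [155, 0.0007, 0.0145, 0, 0, 0, -5.5],
    [155, 0.0007, 0.0145, 0, 0, 0, -5.5],
    [155, 0.0005, 0.0105, 0, 0, 0, -4],
    [155, 0.0002, 0.0065, 0, 0, 0, -2.5],
  ],
)

```text
time: 9.08
tool_pos: [0.4453, -0.1008, 0.0973]
orientation: [-3.138, -0.094, -0.003]
wrist_force: [1.3, 8.0, -2.7]
width: 0.0336
grasp_force: 3.9
```

```bash
python3 -c "
from h import *
st()
s=snapshot('wrist');cv2.imwrite('pics/w5.png',cv2.resize(s['color'][:220,:,::-1],(800,344)))"
```

```text
t 9.08 pos [ 0.4453 -0.1008  0.0973] r 0.1490 th 11.2 deg yaz-tan 0.1 Ft -7.91 Fr -1.77 Fz -2.72 w 0.0336 gf 3.94 q [-0.33  0.56  0.67  2.18 -0.64  0.6  -0.7 ]
```

View pics/w5.png

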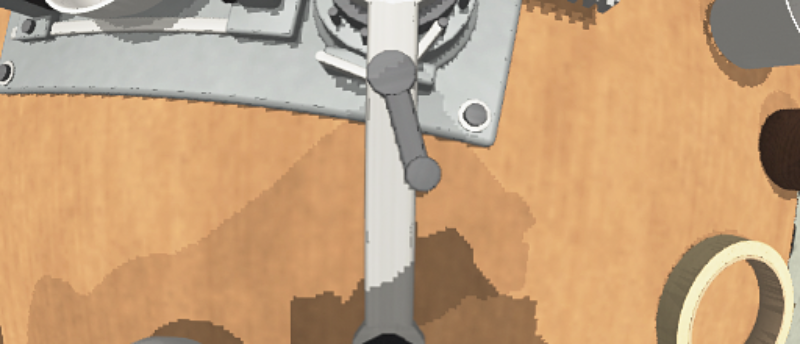

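jog_arm(
  steps=[
    [155, 0.0002, 0.0065, 0, 0, 0, -2.5],
    [155, 0.0002, 0.0065, 0, 0, 0, -2.5],
    [155, 0.0002, 0.0065, 0, 0, 0, -2.5],
    [155, 0.0002, 0.0065, 0, 0, 0, -2.5],
    [155, 0.0002, 0.0065, 0, 0, 0, -2.5],
    [155, 0.0002, 0.0065, 0, 0, 0, -2.5],
    [155, 0, 0.0, 0, 0, 0, 0],
    [155, 0, 0, 0, 0, 0, 0],
  ],
)

```text
time: 9.8
tool_pos: [0.453, -0.139, 0.0972]
orientation: [-3.101, -0.496, -0.003]
wrist_force: [1.3, 3.9, 2.6]
width: 0.0338
grasp_force: 1.9
```

```bash
python3 -c "
from h import *
st()
s=snapshot('scene');t=snapshot('top')
a=cv2.resize(s['color'][160:230,230:330,::-1],(400,280),interpolation=cv2.INTER_CUBIC);b=cv2.resize(t['color'][125:195,200:300,::-1],(400,280),interpolation=cv2.INTER_CUBIC)
cv2.imwrite('pics/s5.png',np.hstack([a,b]))"
```

```text
t 9.80 pos [ 0.453  -0.139   0.0972] r 0.1486 th 26.2 deg yaz-tan -0.3 Ft -3.32 Fr -2.46 Fz 2.55 w 0.0338 gf 1.91 q [-0.2   0.56  0.59  2.14 -0.55  0.6  -0.46]
```

View pics/s5.png

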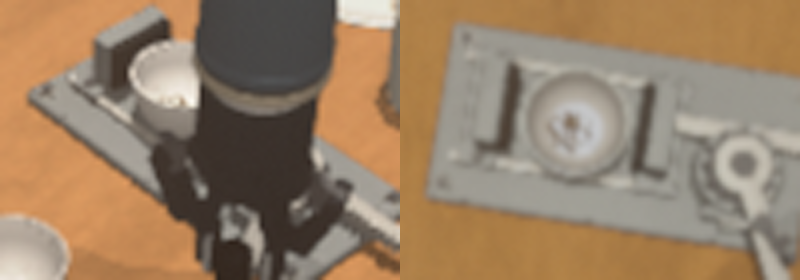

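```bash
cat >> h.py <<'E'
CY=np.array([.1362,.9907]);CX=np.array([.9907,-.1362])
def gap():
    t=snapshot("top");g=cv2.cvtColor(t["color"],cv2.COLOR_RGB2GRAY).astype(np.float32)
    ys=np.arange(.0,.26,.002);acc=[]
    for x in (-.026,-.022,.026,.022):   # relative to pad centre at clamp x=+0.02
        uv=np.array([proj(t,np.r_[AX+CX*(.02+x)+CY*y,.066]) for y in ys],np.float32)
        acc.append(cv2.remap(g,uv[:,0].reshape(1,-1),uv[:,1].reshape(1,-1),cv2.INTER_LINEAR)[0])
    a=np.array(acc)
    return ys,a
E
python3 - <<'E'
from h import *
ys,a=gap()
for y,c in zip(ys[10:],a.T[10:]): print(int(round(y*1000)),c.astype(int),end=' ')
E
```

```text
20 [169 178 151 151] 22 [142 156 151 151] 24 [121 131 150 151] 26 [107 117 151 151] 28 [107 112 151 151] 30 [112 114 151 151] 32 [125 124 151 151] 34 [131 131 151 151] 36 [133 132 151 150] 38 [122 126 151 150] 40 [120 122 151 151] 42 [127 130 150 150] 44 [138 138 150 149] 46 [145 146 148 149] 48 [145 145 147 147] 50 [143 143 148 145] 52 [141 141 150 144] 54 [142 140 151 143] 56 [140 139 148 143] 58 [136 135 145 140] 60 [141 139 143 140] 62 [147 149 149 148] 64 [152 154 153 152] 66 [155 157 155 155] 68 [156 158 155 155] 70 [156 159 155 155] 72 [154 157 152 153] 74 [150 151 145 146] 76 [135 136 134 132] 78 [116 115 109 108] 80 [92 92 88 89] 82 [79 78 73 75] 84 [74 75 76 78] 86 [85 87 85 91] 88 [101 101 105 111] 90 [119 116 122 130] 92 [124 122 139 143] 94 [126 123 145 148] 96 [123 129 149 150] 98 [127 136 151 151] 100 [134 142 152 155] 102 [140 144 152 157] 104 [144 145 154 159] 106 [147 149 156 156] 108 [151 156 157 151] 110 [156 163 153 144] 112 [162 169 149 140] 114 [167 175 145 138] 116 [171 180 140 138] 118 [178 185 135 139] 120 [184 189 134 141] 122 [191 190 134 143] 124 [194 190
[... 767 characters left out ...]
 [108 109 105 103] 198 [131 131 127 124] 200 [146 148 144 144] 202 [155 156 153 151] 204 [157 159 155 154] 206 [158 159 155 155] 208 [157 159 154 154] 210 [156 158 152 153] 212 [153 155 150 150] 214 [150 152 147 147] 216 [148 150 144 144] 218 [146 150 144 146] 220 [148 151 145 148] 222 [149 152 143 147] 224 [147 151 143 148] 226 [149 151 145 150] 228 [151 151 147 151] 230 [153 152 149 151] 232 [154 153 151 152] 234 [153 153 152 152] 236 [153 153 152 152] 238 [151 152 151 151] 240 [148 148 149 147] 242 [142 142 143 143] 244 [137 135 136 136] 246 [134 134 131 133] 248 [133 133 133 134] 250 [133 134 134 135] 252 [132 134 135 136] 254 [131 133 135 136] 256 [130 132 135 135] 258 [130 132 135 134]
```

jog_arm(
  steps=[
    [155, 0.0002, 0.0065, 0, 0, 0, -2.5],
    [155, 0.0002, 0.0065, 0, 0, 0, -2.5],
    [155, 0.001, -0.016, 0, 0, 0, 6],
    [155, 0.001, -0.017, 0, 0, 0, 6.6],
    [155, 0.001, -0.017, 0, 0, 0, 6.6],
    [155, 0.001, -0.017, 0, 0, 0, 6.6],
    [155, 0.001, -0.017, 0, 0, 0, 6.6],
    [155, 0.001, -0.017, 0, 0, 0, 6.6],
  ],
)

```text
time: 10.62
tool_pos: [0.4499, -0.053, 0.0967]
orientation: [3.109, -0.444, 0.0]
wrist_force: [-2.1, -2.1, -0.7]
width: 0.0335
grasp_force: 1.2
```

```bash
python3 -c "
from h import *
st()"
```

```text
t 10.62 pos [ 0.4499 -0.053   0.0967] r 0.1493 th -7.4 deg yaz-tan -1.1 Ft 2.59 Fr 1.52 Fz -0.70 w 0.0335 gf 1.18 q [-0.5   0.6   0.79  2.19 -0.74  0.64 -1.03]
```

jog_arm(
  steps=[
    [155, 0.0005, -0.0115, 0, 0, 0, 4.4],
    [155, 0.0005, -0.0115, 0, 0, 0, 4.4],
    [155, 0.0005, -0.0115, 0, 0, 0, 4.4],
    [155, 0.0005, -0.0115, 0, 0, 0, 4.4],
    [155, 0.0003, -0.008, 0, 0, 0, 3],
    [155, 0.0003, -0.008, 0, 0, 0, 3],
    [155, 0, 0, 0, 0, 0, 0],
    [155, 0, 0, 0, 0, 0, 0],
  ],
)

```text
time: 11.28
tool_pos: [0.4798, 0.0013, 0.0964]
orientation: [2.957, -1.056, 0.002]
wrist_force: [0.0, -0.1, 0.0]
width: 0.0337
grasp_force: 0.0
```

```bash
python3 -c "
from h import *
st()
ys,a=gap()
for x in a: print(x[35:50].astype(int))"
```

```text
t 11.28 pos [0.4798 0.0013 0.0964] r 0.1475 th -31.5 deg yaz-tan -0.1 Ft 0.10 Fr -0.10 Fz 0.01 w 0.0337 gf 0.00 q [-0.68  0.69  0.92  2.13 -0.84  0.74 -1.45]
[ 93  91  90  88  86  88  90  93  95  96  96  97 101 109 121]
[ 87  86  85  87  90  93  95  96  96  95  96 101 110 124 137]
[159 159 156 152 137 118  93  81  77  89 107 128 142 152 155]
[160 160 157 151 139 116  91  78  78  87 108 128 144 152 156]
```

jog_arm(
  steps=[
    [155, 0.0002, 0.0065, 0, 0, 0, -2.5],
    [155, 0.0002, 0.0065, 0, 0, 0, -2.5],
    [155, 0.0002, 0.0065, 0, 0, 0, -2.5],
    [155, 0.0002, 0.0065, 0, 0, 0, -2.5],
    [155, 0.0002, 0.0065, 0, 0, 0, -2.5],
    [155, 0.0001, 0.004, 0, 0, 0, -1.5],
    [155, 0, 0.0026, 0, 0, 0, -1],
    [155, 0, 0.0026, 0, 0, 0, -1],
  ],
)

```text
time: 12.0
tool_pos: [0.4583, -0.0345, 0.0966]
orientation: [-3.076, 0.636, -0.001]
wrist_force: [0.9, 2.1, 1.0]
width: 0.0336
grasp_force: 0.8
```

```bash
python3 -c "
from h import *
st()"
```

```text
t 12.00 pos [ 0.4583 -0.0345  0.0966] r 0.1474 th -15.1 deg yaz-tan -0.4 Ft -2.26 Fr -0.03 Fz 1.04 w 0.0336 gf 0.76 q [-0.56  0.62  0.83  2.18 -0.77  0.67 -1.16]
```

jog_arm(
  steps=[
    [155, 0, 0.002, 0, 0, 0, -0.75],
    [155, 0, 0.002, 0, 0, 0, -0.75],
    [155, 0, 0.002, 0, 0, 0, -0.75],
    [155, 0, 0.002, 0, 0, 0, -0.75],
    [155, 0, 0.002, 0, 0, 0, -0.75],
    [155, 0, 0.002, 0, 0, 0, -0.75],
    [155, 0, 0.002, 0, 0, 0, -0.75],
    [155, 0, 0.002, 0, 0, 0, -0.75],
  ],
)

```text
time: 12.67
tool_pos: [0.4524, -0.0491, 0.0963]
orientation: [3.106, -0.474, -0.0]
wrist_force: [0.6, 1.2, 0.6]
width: 0.0334
grasp_force: 0.7
```

```bash
python3 -c "
from h import *
st()
ys,a=gap()
for x in a: print(x[35:55].astype(int))"
```

```text
t 12.67 pos [ 0.4524 -0.0491  0.0963] r 0.1480 th -9.1 deg yaz-tan -0.5 Ft -1.31 Fr -0.24 Fz 0.60 w 0.0334 gf 0.71 q [-0.51  0.6   0.8   2.19 -0.74  0.64 -1.05]
[158 158 157 148 135 111  90  74  75  85 100 113 121 122 129 137 143 147
 149 153]
[161 161 161 154 143 115  92  75  74  78  91 104 118 128 139 146 147 147
 151 158]
[158 158 155 150 136 117  92  81  76  89 107 127 140 149 153 155 156 158
 160 161]
[158 158 156 150 138 115  91  78  78  87 107 127 143 150 155 158 161 163
 160 155]
```

jog_arm(
  steps=[
    [155, 0, 0.0026, 0, 0, 0, -1],
    [155, 0, 0.0026, 0, 0, 0, -1],
    [155, 0, 0.0026, 0, 0, 0, -1],
    [155, 0, 0.0026, 0, 0, 0, -1],
    [155, 0, 0.0026, 0, 0, 0, -1],
    [155, 0, 0.0026, 0, 0, 0, -1],
    [155, 0, 0.0026, 0, 0, 0, -1],
    [155, 0, 0.0026, 0, 0, 0, -1],
  ],
)

```text
time: 13.38
tool_pos: [0.4475, -0.0692, 0.0963]
orientation: [-3.131, 0.255, -0.0]
wrist_force: [3.1, 2.4, -1.0]
width: 0.0334
grasp_force: 1.6
```

```bash
python3 -c "
from h import *
st()"
```

```text
t 13.38 pos [ 0.4475 -0.0692  0.0963] r 0.1483 th -1.1 deg yaz-tan -0.5 Ft -2.83 Fr -2.71 Fz -0.97 w 0.0334 gf 1.64 q [-0.44  0.58  0.75  2.19 -0.7   0.62 -0.91]
```

jog_arm(
  steps=[
    [155, 0, 0.0026, 0, 0, 0, -1],
    [155, 0, 0.0026, 0, 0, 0, -1],
    [155, 0, 0.0026, 0, 0, 0, -1],
    [155, 0, 0.0026, 0, 0, 0, -1],
    [155, 0, 0.0026, 0, 0, 0, -1],
    [155, 0, 0.0026, 0, 0, 0, -1],
    [155, 0, 0.0026, 0, 0, 0, -1],
    [155, 0, 0.0026, 0, 0, 0, -1],
  ],
)

```text
time: 14.05
tool_pos: [0.4461, -0.0887, 0.0963]
orientation: [-3.14, 0.034, -0.001]
wrist_force: [5.2, 7.0, -1.8]
width: 0.0333
grasp_force: 3.7
```

```bash
python3 -c "
from h import *
st()
ys,a=gap()
for x in a: print(x[35:55].astype(int))"
```

```text
t 14.05 pos [ 0.4461 -0.0887  0.0963] r 0.1479 th 6.5 deg yaz-tan 0.0 Ft -7.12 Fr -5.03 Fz -1.77 w 0.0333 gf 3.69 q [-0.37  0.57  0.7   2.19 -0.66  0.6  -0.78]
[155 156 156 152 145 132 111  88  76  70  72  82  94 110 124 135 141 145
 148 152]
[157 159 159 157 153 138 118  93  79  71  76  87 101 120 135 144 145 146
 150 157]
[155 157 156 155 149 137 117  96  80  79  90 109 129 144 151 153 154 157
 158 159]
[155 157 156 154 150 137 120  97  83  76  90 107 128 141 150 155 158 161
 158 153]
```

jog_arm(
  steps=[
    [155, 0, 0.0026, 0, 0, 0, -1],
    [155, 0, 0.0026, 0, 0, 0, -1],
    [155, 0, 0.0026, 0, 0, 0, -1],
    [155, 0, 0, 0, 0, 0, 0],
    [155, 0.0005, -0.012, 0, 0, 0, 4.6],
    [155, 0.0005, -0.012, 0, 0, 0, 4.6],
    [155, 0.0005, -0.012, 0, 0, 0, 4.6],
    [155, 0.0005, -0.012, 0, 0, 0, 4.6],
  ],
)

```text
time: 14.77
tool_pos: [0.4507, -0.0506, 0.0963]
orientation: [3.106, -0.466, -0.002]
wrist_force: [-1.6, -1.5, 0.8]
width: 0.0336
grasp_force: 1.1
```

jog_arm(
  steps=[
    [155, 0.0005, -0.012, 0, 0, 0, 4.6],
    [155, 0.0005, -0.012, 0, 0, 0, 4.6],
    [155, 0.0005, -0.012, 0, 0, 0, 4.6],
    [155, 0.0005, -0.012, 0, 0, 0, 4.6],
    [155, 0.0001, -0.005, 0, 0, 0, 2],
    [155, 0, 0, 0, 0, 0, 0],
    [155, -0.001, 0, 0, 0, 0, 0],
    [155, 0, 0, 0, 0, 0, 0],
  ],
)

```text
time: 15.43
tool_pos: [0.4744, -0.0032, 0.0963]
orientation: [2.977, -1.001, -0.0]
wrist_force: [-0.3, -0.1, 1.0]
width: 0.0334
grasp_force: 0.0
```

```bash
python3 -c "
from h import *
st()
ys,a=gap()
for x in a[2:]: print(x[35:55].astype(int));print(x[85:101].astype(int))"
```

```text
t 15.43 pos [ 0.4744 -0.0032  0.0963] r 0.1490 th -28.8 deg yaz-tan -0.6 Ft 0.28 Fr 0.13 Fz 1.01 w 0.0334 gf 0.00 q [-0.66  0.68  0.91  2.14 -0.83  0.73 -1.41]
[158 159 160 160 156 148 135 111  90  78  80  91 112 131 147 154 157 159
 161 162]
[156 154 153 153 153 151 148 136 117  93  82  78  88 108 130 148]
[157 159 160 159 157 149 136 108  88  74  79  91 112 132 150 157 161 164
 161 156]
[165 164 161 157 153 147 137 123 102  83  74  76  85 107 129 149]
```

jog_arm(
  steps=[
    [155, 0.0002, 0.0065, 0, 0, 0, -2.5],
    [155, 0.0002, 0.0065, 0, 0, 0, -2.5],
    [155, 0.0002, 0.0065, 0, 0, 0, -2.5],
    [155, 0.0002, 0.0065, 0, 0, 0, -2.5],
    [155, 0, 0.0026, 0, 0, 0, -1],
    [155, 0, 0.0026, 0, 0, 0, -1],
    [155, 0, 0.0026, 0, 0, 0, -1],
    [155, 0, 0.0026, 0, 0, 0, -1],
  ],
)

```text
time: 16.15
tool_pos: [0.4576, -0.0331, 0.0964]
orientation: [-3.076, 0.628, -0.002]
wrist_force: [6.2, 6.8, -3.3]
width: 0.0332
grasp_force: 3.9
```

```bash
python3 -c "
from h import *
st()
ys,a=gap()
for x in a[2:]: print(x[35:55].astype(int))"
```

```text
t 16.15 pos [ 0.4576 -0.0331  0.0964] r 0.1486 th -15.5 deg yaz-tan 0.3 Ft -8.72 Fr -2.98 Fz -3.29 w 0.0332 gf 3.91 q [-0.56  0.62  0.83  2.18 -0.78  0.66 -1.15]
[155 157 158 158 158 155 149 131 112  90  80  77  94 113 133 145 153 155
 157 158]
[154 157 158 158 157 154 148 134 114  89  80  79  91 110 131 148 158 165
 164 160]
```

jog_arm(
  steps=[
    [155, 0, 0.0013, 0, 0, 0, -0.5],
    [155, 0, 0.0013, 0, 0, 0, -0.5],
    [155, 0, 0.0013, 0, 0, 0, -0.5],
    [155, 0, 0.0013, 0, 0, 0, -0.5],
    [155, 0, 0.0013, 0, 0, 0, -0.5],
    [155, 0, 0.0013, 0, 0, 0, -0.5],
    [155, 0, 0.0013, 0, 0, 0, -0.5],
    [155, 0, 0.0013, 0, 0, 0, -0.5],
  ],
)

```text
time: 16.87
tool_pos: [0.454, -0.0428, 0.0965]
orientation: [-3.096, 0.521, -0.002]
wrist_force: [5.7, 6.0, -5.2]
width: 0.0338
grasp_force: 3.8
```

```bash
python3 -c "
from h import *
st()
ys,a=gap()
for x in a[2:]: print(x[35:55].astype(int))"
```

```text
t 16.87 pos [ 0.454  -0.0428  0.0965] r 0.1484 th -11.6 deg yaz-tan 0.3 Ft -7.58 Fr -3.33 Fz -5.24 w 0.0338 gf 3.85 q [-0.53  0.61  0.81  2.19 -0.76  0.65 -1.08]
[146 153 156 158 158 157 155 145 132 107  88  74  83  98 120 137 149 154
 157 159]
[144 153 156 158 158 158 155 146 129 105  86  76  81  99 120 140 154 163
 166 166]
```

jog_arm(
  steps=[
    [155, 0, 0.0013, 0, 0, 0, -0.5],
    [155, 0, 0.0013, 0, 0, 0, -0.5],
    [155, 0, 0.0013, 0, 0, 0, -0.5],
    [155, 0, 0.0013, 0, 0, 0, -0.5],
    [155, 0, 0.0013, 0, 0, 0, -0.5],
    [155, 0, 0.0013, 0, 0, 0, -0.5],
    [155, 0, 0.0013, 0, 0, 0, -0.5],
    [155, 0, 0.0013, 0, 0, 0, -0.5],
  ],
)

```text
time: 17.58
tool_pos: [0.451, -0.0527, 0.0965]
orientation: [-3.112, 0.413, -0.003]
wrist_force: [6.6, 5.9, -5.6]
width: 0.0333
grasp_force: 3.8
```

```bash
python3 -c "
from h import *
st()
ys,a=gap()
for x in a[2:]: print(x[35:55].astype(int));print(x[85:101].astype(int))"
```

```text
t 17.58 pos [ 0.451  -0.0527  0.0965] r 0.1483 th -7.5 deg yaz-tan 0.2 Ft -7.48 Fr -4.77 Fz -5.62 w 0.0333 gf 3.79 q [-0.5   0.6   0.78  2.19 -0.74  0.63 -1.01]
[147 151 155 158 158 158 158 154 147 131 110  87  81  85 103 122 139 147
 153 156]
[155 156 155 154 152 150 146 134 116  92  81  77  87 107 129 146]
[151 152 155 158 158 158 157 154 146 133 108  87  77  85  99 121 139 153
 161 166]
[145 152 157 158 156 149 138 122 101  83  73  76  85 106 127 147]
```

jog_arm(
  steps=[
    [155, 0, 0.0008, 0, 0, 0, -0.3],
    [155, 0, 0.0008, 0, 0, 0, -0.3],
    [155, 0, 0.0008, 0, 0, 0, -0.3],
    [155, 0, 0.0008, 0, 0, 0, -0.3],
    [155, 0, 0.0008, 0, 0, 0, -0.3],
    [155, 0, 0.0008, 0, 0, 0, -0.3],
    [155, 0, 0.0008, 0, 0, 0, -0.3],
    [155, 0, 0.0008, 0, 0, 0, -0.3],
  ],
)

```text
time: 18.3
tool_pos: [0.4494, -0.0589, 0.0965]
orientation: [-3.12, 0.348, -0.003]
wrist_force: [5.3, 6.3, -4.6]
width: 0.0337
grasp_force: 3.8
```

```bash
python3 -c "
from h import *
st()"
```

```text
t 18.30 pos [ 0.4494 -0.0589  0.0965] r 0.1483 th -5.1 deg yaz-tan 0.2 Ft -7.30 Fr -3.80 Fz -4.57 w 0.0337 gf 3.79 q [-0.48  0.59  0.77  2.19 -0.73  0.63 -0.97]
```

jog_arm(
  steps=[
    [155, 0, 0.0008, 0, 0, 0, -0.3],
    [155, 0, 0.0008, 0, 0, 0, -0.3],
    [155, 0, 0.0008, 0, 0, 0, -0.3],
    [155, 0, 0.0008, 0, 0, 0, -0.3],
    [155, 0, 0.0008, 0, 0, 0, -0.3],
    [155, 0, 0.0008, 0, 0, 0, -0.3],
    [155, 0, 0.0008, 0, 0, 0, -0.3],
    [155, 0, 0.0008, 0, 0, 0, -0.3],
  ],
)

```text
time: 18.97
tool_pos: [0.4482, -0.0651, 0.0965]
orientation: [-3.127, 0.282, -0.003]
wrist_force: [5.9, 6.7, -4.2]
width: 0.0336
grasp_force: 3.7
```

```bash
python3 -c "
from h import *
st()"
```

```text
t 18.97 pos [ 0.4482 -0.0651  0.0965] r 0.1483 th -2.6 deg yaz-tan 0.1 Ft -7.64 Fr -4.55 Fz -4.23 w 0.0336 gf 3.75 q [-0.45  0.59  0.75  2.19 -0.71  0.62 -0.93]
```

jog_arm(
  steps=[
    [155, 0, 0.0008, 0, 0, 0, -0.3],
    [155, 0, 0.0008, 0, 0, 0, -0.3],
    [155, 0, 0.0008, 0, 0, 0, -0.3],
    [155, 0, 0.0008, 0, 0, 0, -0.3],
    [155, 0, 0.0008, 0, 0, 0, -0.3],
    [155, 0, 0.0008, 0, 0, 0, -0.3],
    [155, 0, 0.0008, 0, 0, 0, -0.3],
    [155, 0, 0.0008, 0, 0, 0, -0.3],
  ],
)

```text
time: 19.63
tool_pos: [0.4472, -0.0714, 0.0966]
orientation: [-3.132, 0.216, -0.003]
wrist_force: [6.0, 6.6, -3.7]
width: 0.0337
grasp_force: 3.8
```

```bash
python3 -c "
from h import *
st()
ys,a=gap()
for x in a[2:]: print(x[35:55].astype(int));print(x[85:101].astype(int))"
```

```text
t 19.63 pos [ 0.4472 -0.0714  0.0966] r 0.1483 th -0.2 deg yaz-tan 0.1 Ft -7.37 Fr -4.99 Fz -3.74 w 0.0337 gf 3.76 q [-0.43  0.58  0.74  2.19 -0.7   0.61 -0.89]
[145 141 143 147 153 156 156 157 156 151 140 123 100  84  79  92 109 128
 140 147]
[153 155 157 157 156 153 146 133 115  92  80  77  87 106 128 145]
[142 137 141 146 153 156 157 157 155 153 141 123  97  83  76  90 108 128
 143 154]
[136 142 150 156 160 155 143 125 101  82  73  75  83 105 126 146]
```

jog_arm(
  steps=[
    [155, 0, 0.0008, 0, 0, 0, -0.3],
    [155, 0, 0.0008, 0, 0, 0, -0.3],
    [155, 0, 0.0008, 0, 0, 0, -0.3],
    [155, 0, 0.0008, 0, 0, 0, -0.3],
    [155, 0, 0.0008, 0, 0, 0, -0.3],
    [155, 0, 0.0008, 0, 0, 0, -0.3],
    [155, 0, 0.0008, 0, 0, 0, -0.3],
    [155, 0, 0.0008, 0, 0, 0, -0.3],
  ],
)

```text
time: 20.35
tool_pos: [0.4464, -0.0777, 0.0966]
orientation: [-3.136, 0.151, -0.003]
wrist_force: [6.7, 7.9, -3.6]
width: 0.0336
grasp_force: 3.9
```

```bash
python3 -c "
from h import *
st()
t=snapshot('top');s=snapshot('scene')
b=cv2.resize(t['color'][130:185,210:290,::-1],(640,440),interpolation=cv2.INTER_CUBIC)
cv2.imwrite('pics/s6.png',b)"
```

```text
t 20.35 pos [ 0.4464 -0.0777  0.0966] r 0.1483 th 2.3 deg yaz-tan 0.0 Ft -8.52 Fr -5.89 Fz -3.58 w 0.0336 gf 3.91 q [-0.41  0.58  0.73  2.19 -0.69  0.61 -0.85]
```

View pics/s6.png

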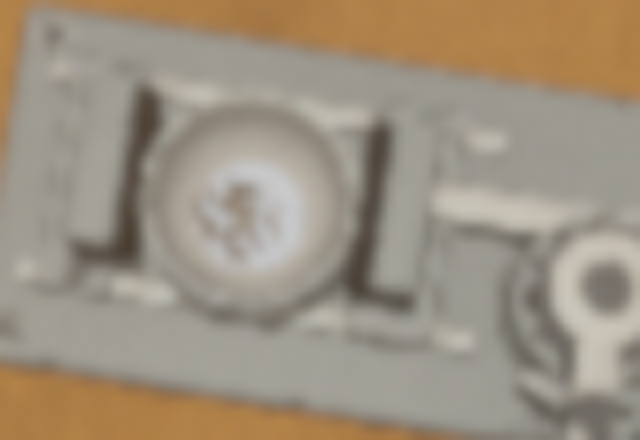

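jog_arm(
  steps=[
    [155, 0, 0.0005, 0, 0, 0, -0.2],
    [155, 0, 0.0005, 0, 0, 0, -0.2],
    [155, 0, 0.0005, 0, 0, 0, -0.2],
    [155, 0, 0.0005, 0, 0, 0, -0.2],
    [155, 0, 0.0005, 0, 0, 0, -0.2],
    [155, 0, 0.0005, 0, 0, 0, -0.2],
    [155, 0, 0.0005, 0, 0, 0, -0.2],
    [155, 0, 0.0005, 0, 0, 0, -0.2],
  ],
)

```text
time: 21.12
tool_pos: [0.4461, -0.0815, 0.0966]
orientation: [-3.138, 0.107, -0.003]
wrist_force: [5.2, 7.6, -2.9]
width: 0.0336
grasp_force: 4.1
```

```bash
python3 -c "
from h import *
st()
ys,a=gap()
for x in a[2:]: print(x[35:55].astype(int));print(x[85:101].astype(int))"
```

```text
t 21.12 pos [ 0.4461 -0.0815  0.0966] r 0.1483 th 3.7 deg yaz-tan 0.2 Ft -7.99 Fr -4.67 Fz -2.85 w 0.0336 gf 4.14 q [-0.4   0.57  0.72  2.19 -0.68  0.61 -0.82]
[154 150 147 144 151 155 157 157 156 155 148 138 112  91  77  83  95 114
 129 142]
[146 150 156 160 160 155 147 134 115  91  80  77  87 106 128 146]
[151 147 142 142 150 154 157 157 157 156 148 134 110  91  78  83  97 116
 133 146]
[133 139 149 158 163 159 147 130 105  84  74  76  84 105 126 146]
```

jog_arm(
  steps=[
    [155, 0, 0.0005, 0, 0, 0, -0.2],
    [155, 0, 0.0005, 0, 0, 0, -0.2],
    [155, 0, 0.0005, 0, 0, 0, -0.2],
    [155, 0, 0.0005, 0, 0, 0, -0.2],
    [155, 0, 0.0005, 0, 0, 0, -0.2],
    [155, 0, 0.0005, 0, 0, 0, -0.2],
    [155, 0, 0.0005, 0, 0, 0, -0.2],
    [155, 0, 0.0005, 0, 0, 0, -0.2],
  ],
)

```text
time: 21.83
tool_pos: [0.446, -0.0853, 0.0966]
orientation: [-3.139, 0.063, -0.004]
wrist_force: [7.3, 8.7, -2.3]
width: 0.0334
grasp_force: 4.4
```

```bash
python3 -c "
from h import *
st()"
```

```text
t 21.83 pos [ 0.446  -0.0853  0.0966] r 0.1482 th 5.2 deg yaz-tan 0.3 Ft -9.05 Fr -6.87 Fz -2.29 w 0.0334 gf 4.40 q [-0.38  0.57  0.71  2.19 -0.67  0.6  -0.79]
```

jog_arm(
  steps=[
    [155, 0, 0.0005, 0, 0, 0, -0.2],
    [155, 0, 0.0005, 0, 0, 0, -0.2],
    [155, 0, 0.0005, 0, 0, 0, -0.2],
    [155, 0, 0.0005, 0, 0, 0, -0.2],
    [155, 0, 0.0005, 0, 0, 0, -0.2],
    [155, 0, 0.0005, 0, 0, 0, -0.2],
    [155, 0, 0.0005, 0, 0, 0, -0.2],
    [155, 0, 0.0005, 0, 0, 0, -0.2],
  ],
)

```text
time: 22.5
tool_pos: [0.4459, -0.0891, 0.0966]
orientation: [-3.139, 0.019, -0.004]
wrist_force: [6.3, 9.5, -3.0]
width: 0.0337
grasp_force: 4.7
```

```bash
python3 -c "
from h import *
st()
ys,a=gap()
for x in a[2:]: print(x[35:55].astype(int));print(x[85:101].astype(int))"
```

```text
t 22.50 pos [ 0.4459 -0.0891  0.0966] r 0.1481 th 6.7 deg yaz-tan 0.4 Ft -9.64 Fr -6.09 Fz -2.98 w 0.0337 gf 4.69 q [-0.37  0.57  0.7   2.19 -0.66  0.6  -0.76]
[150 148 145 142 149 154 156 157 156 156 151 144 121 100  82  81  88 108
 125 140]
[145 148 155 159 159 155 147 134 115  91  80  77  87 106 128 145]
[145 148 146 146 150 154 157 157 156 156 150 140 122 101  83  82  93 113
 133 149]
[132 138 147 155 161 157 146 129 104  83  74  75  83 104 126 146]
```

jog_arm(
  steps=[
    [155, 0, 0.0005, 0, 0, 0, -0.2],
    [155, 0, 0.0005, 0, 0, 0, -0.2],
    [155, 0, 0.0005, 0, 0, 0, -0.2],
    [155, 0, 0.0005, 0, 0, 0, -0.2],
    [155, 0, 0.0005, 0, 0, 0, -0.2],
    [155, 0, 0.0005, 0, 0, 0, -0.2],
    [155, 0, 0.0005, 0, 0, 0, -0.2],
    [155, 0, 0.0005, 0, 0, 0, -0.2],
  ],
)

```text
time: 23.22
tool_pos: [0.4459, -0.0929, 0.0966]
orientation: [-3.139, -0.025, -0.004]
wrist_force: [6.9, 9.8, -1.7]
width: 0.0335
grasp_force: 5.0
```

```bash
python3 -c "
from h import *
st()"
```

```text
t 23.22 pos [ 0.4459 -0.0929  0.0966] r 0.1481 th 8.2 deg yaz-tan 0.6 Ft -9.74 Fr -7.01 Fz -1.74 w 0.0335 gf 4.99 q [-0.35  0.57  0.69  2.19 -0.65  0.6  -0.74]
```

jog_arm(
  steps=[
    [155, 0, 0.0005, 0, 0, 0, -0.2],
    [155, 0, 0.0005, 0, 0, 0, -0.2],
    [155, 0, 0.0005, 0, 0, 0, -0.2],
    [155, 0, 0.0005, 0, 0, 0, -0.2],
    [155, 0, 0.0005, 0, 0, 0, -0.2],
    [155, 0, 0.0005, 0, 0, 0, -0.2],
    [155, 0, 0.0005, 0, 0, 0, -0.2],
    [155, 0, 0.0005, 0, 0, 0, -0.2],
  ],
)

```text
time: 23.88
tool_pos: [0.4461, -0.0967, 0.0966]
orientation: [-3.138, -0.069, -0.004]
wrist_force: [7.9, 11.3, -1.8]
width: 0.0332
grasp_force: 5.3
```

```bash
python3 -c "
from h import *
st()"
```

```text
t 23.88 pos [ 0.4461 -0.0967  0.0966] r 0.1480 th 9.6 deg yaz-tan 0.7 Ft -11.05 Fr -8.21 Fz -1.81 w 0.0332 gf 5.29 q [-0.34  0.56  0.68  2.18 -0.65  0.6  -0.71]
```

jog_arm(
  steps=[
    [155, 0, -0.002, 0, 0, 0, 0],
    [155, 0, -0.0015, 0, 0, 0, 0],
    [110, 0, 0, 0, 0, 0, 0],
    [110, 0, 0, 0, 0, 0, 0],
    [110, 0, 0, -0.01, 0, 0, 0],
    [110, 0, 0, -0.02, 0, 0, 0],
    [110, 0, 0, -0.03, 0, 0, 0],
    [110, 0, 0, -0.03, 0, 0, 0],
  ],
)

```text
time: 24.55
tool_pos: [0.4431, -0.0964, 0.1877]
orientation: [3.14, 0.062, -0.003]
wrist_force: [1.5, -0.4, -0.5]
width: 0.0487
grasp_force: 0.0
```

```bash
python3 -c "
from h import *
st()
s=snapshot('wrist');cv2.imwrite('pics/w9.png',cv2.resize(s['color'][:,:,::-1],(800,600)))
ys,a=gap()
for x in a[2:]: print(x[35:55].astype(int));print(x[85:101].astype(int))"
```

```text
t 24.55 pos [ 0.4431 -0.0964  0.1877] r 0.1509 th 9.5 deg yaz-tan 0.6 Ft 0.40 Fr -1.45 Fz -0.47 w 0.0487 gf 0.00 q [-0.5   0.44  0.87  2.09 -0.46  0.82 -0.88]
[137 143 144 143 146 149 152 153 153 153 151 147 132 113  90  83  86 106
 123 137]
[142 145 151 155 156 152 144 131 113  90  78  74  85 104 125 142]
[143 150 148 146 145 148 152 153 154 154 151 145 133 112  90  84  92 110
 129 145]
[129 135 143 150 156 153 143 125 101  80  71  73  81 102 123 142]
```

View pics/w9.png

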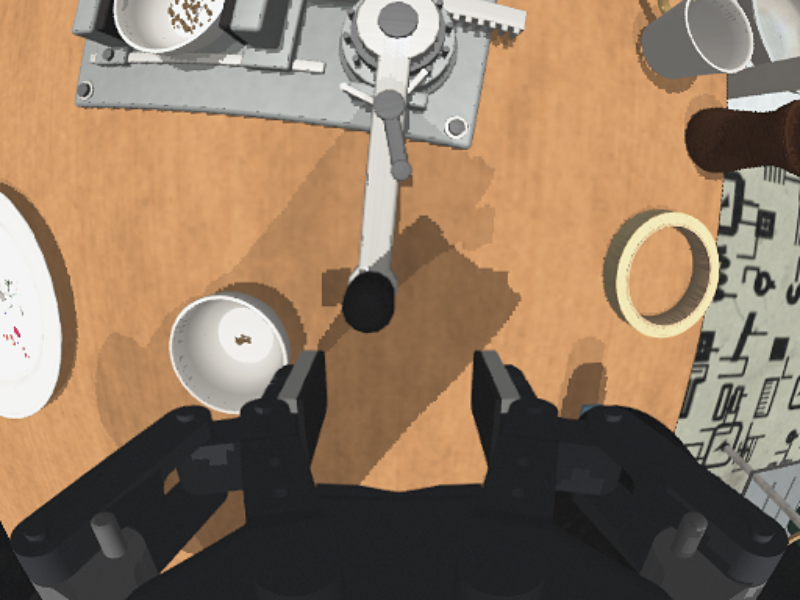

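```bash
python3 -c "
from bench import *
print(finish_job())"
```

```text
the job is handed in; nothing more can be done
None
```

I flipped the lever to closing, closed the jaws onto the bowl and let go of the handle, then handed the job in at about 25 s. I estimate the squeeze at 18–21 N, judged from the extra handle force of about 3–3.6 N; nothing measured it directly after release, and the hand-in returned no verdict.

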